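# Move four warmed feeding bottles to the carrier in the same order

## Robot

A 6-joint arm with a two-finger parallel gripper is mounted at the origin on a cart in front of the work surface, level with it; the furniture and walls round the work are solid. World frame = base frame: x ahead of the robot, y to its left, z up, the work surface at z = 0. Lengths are in m, angles in rad, forces in N, time in s.
With the tool pointing down it reaches from about 0.35 to 0.725 m from the base axis. Payload 4.3 kg.
Tool frame: the origin (TCP) lies midway between the tips of the shut fingers; the grasp point (between the pads) lies 19 mm behind it (bot.hold_point_z is the distance from the TCP to the grasp point, in m); z points along the fingers, y is the line along which they close (so a half turn about z gives the same grasp; the last joint's range is limited). The gripper opens to 85 mm and grips with 20 to 120 N. Pads are 22 mm wide; open, the fingers measure 114 mm over their backs; the gripper's body (76 mm by 85 mm) begins 54 mm behind the grasp point. The pads swing forward as they close: fully open they stand 13 mm farther back than shut.
Start: joints at [1.13, 0.377, 0.081, 1.274, 0, 1.46], TCP at [0.187, 0.544, 0.231] pointing down, gripper open.
Joint ranges: [-2.72, 2.72], [-0.84, 1.66], [-1.02, 1.22], [-1.77, 2.12], [-1.37, 1.28], [-3.14, 3.14]. Speed limits (rad/s): [2.57, 2.57, 3.14, 3.14, 3.14, 3.14].

## Interface

Orientations are given as a unit quaternion [w, x, y, z].
In Python, from cell import bot, read_camera, camera_info gives the robot as it stands.
- The arm moves only by the shell command python3 -m pendant 'ROWS'. ROWS is JSON, a list of rows, each a list of 3 entries, a list of its own where there are three numbers: the opening, from 0 (shut) to 1 (fully open), then the shift along the world's x, y, z in m, then the turn about the world's z in degrees. In form: [[hand, [dx, dy, dz], turn], ...]. A call has exactly 8 rows; each row is the pose to reach, as a shift and turn from the pose commanded when the call began; what a row does not reach only later rows make up. A row lasts 1/10 s, in which the tool goes at most 50 mm and 8.59 degrees, less where a joint would pass 70% of its speed; a pose out of reach is approached as far as the arm can. A call with a gripper value outside its range is refused whole. The fingers move at their own pace and stop on an object; the grip force is fixed at half the most. Time passes only in rows, so rows that repeat a pose let the fingers close, or fill a call up. It gives the time, the measured TCP pose, the force, the opening and the grip force at its end, in the units of the state.
- bot.state(): the state, without advancing time (a new reading comes with each control period).
- read_camera(name): name is "side" or "top"; returns (picture, depth): 384x512x3 uint8, red, green, blue; 384x512 float32, m along the optical axis (not along the pixel's ray), 0 where there is no reading.
- camera_info(name): a dict with "fx", "fy", "cx", "cy" (pixels), "R" (3x3) and "t" (3): a world point X has camera coordinates R X + t. Camera axes: x right, y down, z forward; pixel columns grow to the right and rows downward; lengths in m; the calibration is good to about 2 mm. A picture is of the moment at which its call begins. camera_info takes no time and is no camera call.
- bot.finish_job(): hands the job in; it is judged then, once.
The state is a dict: "t": time; "joints": joint angles; "joint_vel": joint speeds; "tau": joint torques, N m; "tcp_pos": TCP position; "eef_rot": TCP orientation; "ft_force": force on the tool from outside, world axes, zero at the start; "moment": the same for the moment, N m; "opening": finger opening in m; "finger_force": force on a finger pad.
Only numpy, scipy, OpenCV 4.12 (cv2) and the standard library are available. Lean on these libraries where they do the work, as an engineer would, in place of code of your own. Each camera call takes 0.05 s, during which the arm holds its last target. There are 200 camera calls.

## Task

The feeds for the next round are warm: move all four bottles from the warmer to the bottle carrier, one to each compartment, standing upright. Each bottle's place in the row tells which nest it is for, so keep them in exactly the same order from left to right as they stand in the warmer, and never lay or tip a bottle over on the way. Mind the brooder's glass door, which stands open at the right of the robot.

Things in the scene. Friction and masses are not known exactly. Their poses are not given: they have to be found in the camera images.
- nurser: slim milk-white nursing bottle with a white collar and a tan rubber teat pointing up; round body 30 mm across up to 66 mm, collar 27 mm across from 71 to 81 mm, teat tip at 101 mm; 70 g. Loose. Origin: centre of its underside, z up its axis. At the start it stands upright in a round bore of the warmer.
- dropper: amber dropper bottle with a black cap and black rubber bulb; round body 33 mm across up to about 58 mm, cap 24 mm across from 62 to 77 mm, bulb 13 mm across up to 102 mm; 70 g. Loose. Origin: centre of its underside, z up its axis. At the start it stands upright in a round bore of the warmer.
- flask: white plastic medicine bottle with a plain paper band and a flat grey screw cap; round body 40 mm across up to 64 mm, sloping shoulder, cap 27 mm across from 73 to 90 mm (its top); 100 g. Loose. Origin: centre of its underside, z up its axis. At the start it stands upright in a round bore of the warmer.
- jar: squat milk-white jar with a plain paper band and a wide flat steel lid; round, 44 mm across, lid 44 mm across from 53 to 66 mm (its top); 110 g. Loose. Origin: centre of its underside, z up its axis. At the start it stands upright in a round bore of the warmer.
- warmer: white bottle warmer, fixed, 117 mm deep, 264 long, 45 high; controls along its front edge; four aluminium inserts in its well. Origin: on the table under the middle of the row; x away from the controls (housing from x -71 to +46 mm), y along the row to the left. Insert places at y +84, +28, -28, -84 mm. Insert tops 52 mm, bottle undersides 28 mm above the table; lift 24 mm to clear a bore.
- insert_nurser: aluminium insert block 53 x 54 x 34 mm with a 33 mm bore 24 mm deep, in which the nurser stands at the start. Stays fixed in the warmer, so it shows which place of the row the nurser came from. Origin: centre of its underside, 18 mm above the table; axes as the warmer's. Its place in the row differs from start to start.
- insert_dropper: aluminium insert block 53 x 54 x 34 mm with a 36 mm bore 24 mm deep, in which the dropper stands at the start. Stays fixed in the warmer, so it shows which place of the row the dropper came from. Origin: centre of its underside, 18 mm above the table; axes as the warmer's. Its place in the row differs from start to start.
- insert_flask: aluminium insert block 53 x 54 x 34 mm with a 43 mm bore 24 mm deep, in which the flask stands at the start. Stays fixed in the warmer, so it shows which place of the row the flask came from. Origin: centre of its underside, 18 mm above the table; axes as the warmer's. Its place in the row differs from start to start.
- insert_jar: aluminium insert block 53 x 54 x 34 mm with a 47 mm bore 24 mm deep, in which the jar stands at the start. Stays fixed in the warmer, so it shows which place of the row the jar came from. Origin: centre of its underside, 18 mm above the table; axes as the warmer's. Its place in the row differs from start to start.
- carrier: white plastic bottle carrier, fixed, 66 mm deep, 260 long, a low wire grip (50 mm high) at each end; a row of four equal open compartments 58 x 58 mm, walls 4 mm thick and 30 high, floor 4 mm above the table; empty at the start. Origin: centre of its underside; x away from the robot, y along the row to the left. Compartment centres at y +96, +32, -32, -96 mm.
- glass_door (a point): not handled: middle of the lower edge of the brooder's glass door, open at the robot's right: a clear fixed upright pane from (x 0.16, y -0.15) to (x 0.59, y -0.47) m and from 0.07 to 0.46 m above the table, almost in line with the robot's base: an arm that starts beyond it must rise and swing over it. A wire shelf hangs 0.73 m above the table over x > 0.61, y < 0.23 m.
Not all that is in view belongs to the job. What is shaped like the jar but red is not meant.

How it is judged:
At the end, for the whole second after the job is handed in: Every bottle stands upright (0.12 rad) on the carrier's floor (within 6 mm), at rest, within 22 mm of the centre of the compartment whose place from the left is that of its insert in the warmer: leftmost in the warmer to leftmost in the carrier, and so on (((y of insert_nurser in the frame of warmer between 0.074 and 0.094 m and y of nurser in the frame of carrier between 0.074 and 0.118 m) or (y of insert_nurser in the frame of warmer between 0.018 and 0.038 m and y of nurser in the frame of carrier between 0.01 and 0.054 m) or (y of insert_nurser in the frame of warmer between -0.038 and -0.018 m and y of nurser in the frame of carrier between -0.054 and -0.01 m) or (y of insert_nurser in the frame of warmer between -0.094 and -0.074 m and y of nurser in the frame of carrier between -0.118 and -0.074 m)) and x of nurser in the frame of carrier between -0.022 and 0.022 m and z of nurser in the frame of carrier between -0.002 and 0.01 m and angle between each of nurser, dropper, flask, jar's own z axis and vertical below 0.12 rad and linear speed of each of nurser, dropper, flask, jar below 0.02 m/s and angular speed of each of nurser, dropper, flask, jar below 0.2 rad/s and ((y of insert_dropper in the frame of warmer between 0.074 and 0.094 m and y of dropper in the frame of carrier between 0.074 and 0.118 m) or (y of insert_dropper in the frame of warmer between 0.018 and 0.038 m and y of dropper in the frame of carrier between 0.01 and 0.054 m) or (y of insert_dropper in the frame of warmer between -0.038 and -0.018 m and y of dropper in the frame of carrier between -0.054 and -0.01 m) or (y of insert_dropper in the frame of warmer between -0.094 and -0.074 m and y of dropper in the frame of carrier between -0.118 and -0.074 m)) and x of dropper in the frame of carrier between -0.022 and 0.022 m and z of dropper in the frame of carrier between -0.002 and 0.01 m and ((y of insert_flask in the frame of warmer between 0.074 and 0.094 m and y of flask in the frame of carrier between 0.074 and 0.118 m) or (y of insert_flask in the frame of warmer between 0.018 and 0.038 m and y of flask in the frame of carrier between 0.01 and 0.054 m) or (y of insert_flask in the frame of warmer between -0.038 and -0.018 m and y of flask in the frame of carrier between -0.054 and -0.01 m) or (y of insert_flask in the frame of warmer between -0.094 and -0.074 m and y of flask in the frame of carrier between -0.118 and -0.074 m)) and x of flask in the frame of carrier between -0.022 and 0.022 m and z of flask in the frame of carrier between -0.002 and 0.01 m and ((y of insert_jar in the frame of warmer between 0.074 and 0.094 m and y of jar in the frame of carrier between 0.074 and 0.118 m) or (y of insert_jar in the frame of warmer between 0.018 and 0.038 m and y of jar in the frame of carrier between 0.01 and 0.054 m) or (y of insert_jar in the frame of warmer between -0.038 and -0.018 m and y of jar in the frame of carrier between -0.054 and -0.01 m) or (y of insert_jar in the frame of warmer between -0.094 and -0.074 m and y of jar in the frame of carrier between -0.118 and -0.074 m)) and x of jar in the frame of carrier between -0.022 and 0.022 m and z of jar in the frame of carrier between -0.002 and 0.01 m); the robot touches nothing.
It fails at once if the nurser is tipped over (more than 0.8 rad from upright) (angle between nurser's own z axis and vertical above 0.8 rad).
It fails at once if the dropper is tipped over (more than 0.8 rad from upright) (angle between dropper's own z axis and vertical above 0.8 rad).
It fails at once if the flask is tipped over (more than 0.8 rad from upright) (angle between flask's own z axis and vertical above 0.8 rad).
It fails at once if the jar is tipped over (more than 0.8 rad from upright) (angle between jar's own z axis and vertical above 0.8 rad).
It also fails if it takes over 136 s, if anything falls off the work surface, if the arm or the gripper's body presses on something with over 40 N, if the wrist force passes 120 N, or if a joint passes its speed limit or range.

## Working session

There is one attempt and no reset: what is moved stays moved. The work goes in short steps, Python scripts to look and compute and a shell command to move; the robot and the scene stay as the last step left them, time stands still between calls to the robot, and variables do not carry over. Pictures are saved under pics/ and viewed, at most 14 in all, crops included, and the job is handed in when it is done.

```bash
mkdir -p pics; cat > h.py <<'E'
import numpy as np,cv2
from cell import bot,read_camera,camera_info
def grab(n):
    p,d=read_camera(n); np.savez(f'/tmp/{n}.npz',p=p,d=d); return p,d
def cloud(n,d):
    c=camera_info(n);v,u=np.mgrid[:d.shape[0],:d.shape[1]]
    P=np.stack([(u-c['cx'])/c['fx']*d,(v-c['cy'])/c['fy']*d,d],-1)
    return (P-np.array(c['t']))@np.array(c['R'])
E
python3 - <<'E'
from h import *
for n in('side','top'):
    p,d=grab(n); cv2.imwrite(f'pics/{n}0.png',p[:,:,::-1]); c=camera_info(n)
    print(n,c['fx'],-np.array(c['R']).T@c['t'],np.array(c['R'])[2],(d>0).mean())
print(bot.state()); print(bot.hold_point_z)
E
```

```text
side 385.22685778658274 [ 0.12653646 -0.47869556  0.99767212] [ 0.4092736   0.43855616 -0.80010225] 0.9960225423177084
top 398.8385002508888 [ 0.48882611 -0.00674432  1.12643266] [ 0.08249046  0.00810416 -0.9965589 ] 0.9960734049479166
{'t': 0.1, 'joints': array([1.12968255e+00, 3.77974734e-01, 7.97627997e-02, 1.27439377e+00,
       1.59848822e-05, 1.46048202e+00]), 'joint_vel': array([ 0.00088988,  0.00013227,  0.00274005,  0.00019026,  0.00068902,
       -0.00161223]), 'tau': array([ 1.37988161e-03, -4.64691854e+01,  2.70583695e+01,  1.20105862e-02,
       -2.06005529e-04, -1.19216099e-05]), 'tcp_pos': array([0.18650612, 0.54329497, 0.2304643 ]), 'eef_rot': array([-2.53977564e-04,  1.64646567e-01,  9.86352214e-01, -8.68343386e-04]), 'ft_force': array([-0.04603909, -0.02476701, -0.18004825]), 'moment': array([-0.0294573 ,  0.01408327,  0.00985625]), 'finger_force': 0.0, 'opening': 0.08548634905505353}
0.0187
```

View pics/top0.png

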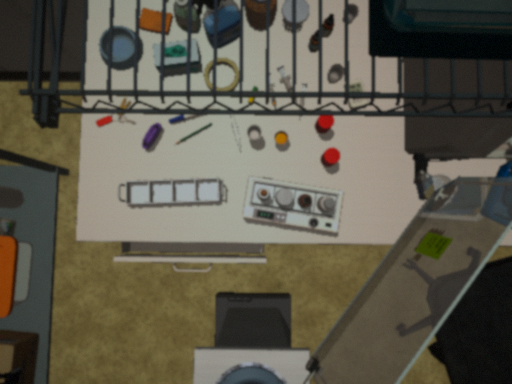

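View pics/side0.png

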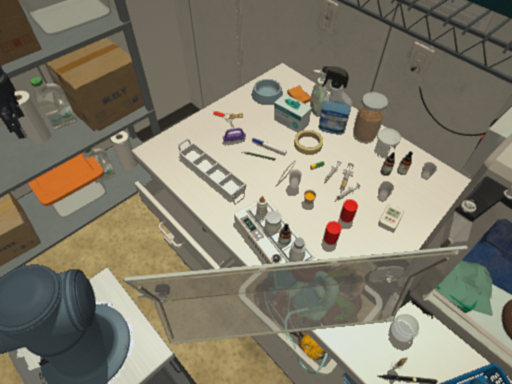

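The top view shows the carrier near (173,192) and the warmer near (292,205) with four bottles. The red jars at (325,123) and (331,157) are decoys. The side view shows the warmer behind the glass door at about (270,235). Next I'll enlarge and measure.

```bash
python3 - <<'E'
from h import *
T=np.load('/tmp/top.npz');p,d=T['p'],T['d'];W=cloud('top',d)
a=cv2.resize(p[165:245,105:355],None,fx=3.2,fy=3.2,interpolation=cv2.INTER_CUBIC)
S=np.load('/tmp/side.npz')['p'];b=cv2.resize(S[180:280,200:340],None,fx=3.2,fy=3.2,interpolation=cv2.INTER_CUBIC)
o=np.zeros((a.shape[0]+b.shape[0],800,3),np.uint8);o[:a.shape[0],:a.shape[1]]=a;o[a.shape[0]:,:b.shape[1]]=b
cv2.imwrite('pics/z1.png',o[:,:,::-1])
print(W[192,100],W[150,300])
for n,(u0,u1,v0,v1,lo,hi) in dict(carrier=(112,235,172,212,.02,.06),warmer=(236,350,170,240,.035,.06)).items():
    w=W[v0:v1,u0:u1];m=(w[...,2]>lo)&(w[...,2]<hi);q=w[m][:,:2]
    print(n,m.sum(),cv2.minAreaRect(q.astype(np.float32)*1000))
w=W[165:240,236:350];m=((w[...,2]>.07)&(w[...,2]<.2)).astype(np.uint8)
k,l,st,ce=cv2.connectedComponentsWithStats(m)
for i in range(1,k):
    if st[i,4]>5:
        q=w[l==i];print(ce[i]+[236,165],st[i,4],q.mean(0),q[:,2].max(),np.median(q[:,2]))
E
```

```text
[ 0.58104512  0.43794674 -0.00223603] [ 0.70699698 -0.13066097  0.00124455]
carrier 630 ((583.705078125, 227.9712371826172), (66.33480072021484, 285.3637390136719), 2.8101236820220947)
warmer 3168 ((550.4426879882812, -105.79571533203125), (263.78466796875, 117.96271514892578), 81.35596466064453)
[262.91666667 193.67592593] 108 [ 0.57205369 -0.02413429  0.1081607 ] 0.1284136142625508 0.10949249142118506
[283.85407725 196.94849785] 233 [ 0.56541032 -0.0788599   0.09247481] 0.09912193377413638 0.09281551082599464
[304.83206107 200.40458015] 131 [ 0.5565677  -0.1325412   0.09843167] 0.13334460960096806 0.09444137135865412
[326.15151515 203.59090909] 198 [ 0.54864514 -0.18657167  0.10316318] 0.12146353132848768 0.10029432007600494
```

View pics/z1.png

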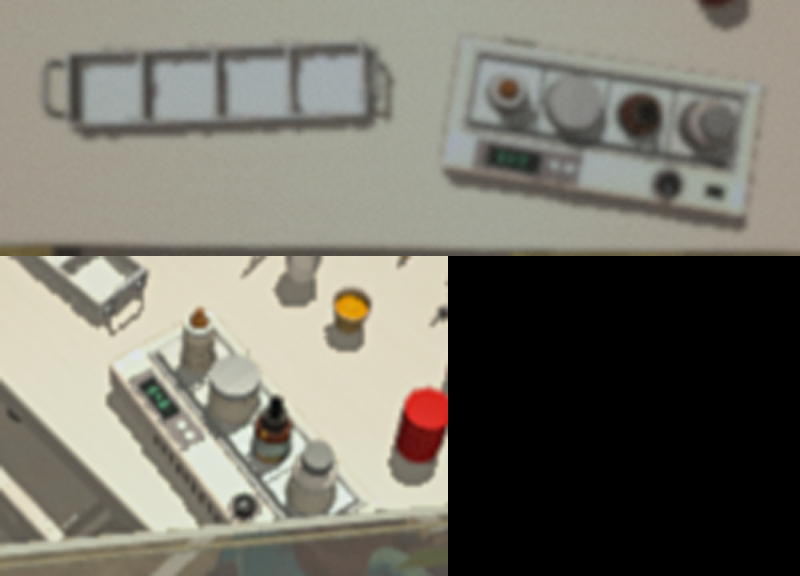

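Left to right, the zoom shows nurser, jar, dropper, flask at full-image positions (263,193), (284,197), (305,200) and (326,203). Now I'll refine the positions from the top discs, cross-check them with the side view, and check what stands near the red jars.

```bash
python3 - <<'E'
from h import *
for n in('top','side'):
    T=np.load(f'/tmp/{n}.npz');W=cloud(n,T['d'])
    print(n)
    for b,x,y,lo,hi in(('nurser',.5754,-.0246,.116,.135),('jar',.567,-.080,.088,.1),('dropper',.5586,-.1354,.112,.135),('flask',.5502,-.1908,.110,.124)):
        r=np.hypot(W[...,0]-x,W[...,1]-y);m=(r<.03)&(W[...,2]>lo)&(W[...,2]<hi)
        q=W[m];print(b,m.sum(),q.mean(0).round(4),((q.max(0)+q.min(0))/2).round(4),np.ptp(q,axis=0).round(4))
    m=(T['p'][...,0]>120)&(T['p'][...,1]<50)&(T['p'][...,2]<50)
    k,l,st,ce=cv2.connectedComponentsWithStats(m.astype(np.uint8))
    for i in range(1,k):
        if st[i,4]>60: print('red',ce[i].round(),np.median(W[l==i],axis=0).round(3))
    w=W;m=(w[...,2]>.024)&(w[...,2]<.036)&(abs(w[...,0]-.584)<.05)&(abs(w[...,1]-.228)<.15)
    print('carrier',m.sum(),cv2.minAreaRect(w[m][:,:2].astype(np.float32)*1000))
E
```

```text
top
nurser 19 [ 0.574  -0.0244  0.121 ] [ 0.5743 -0.0242  0.1223] [0.0128 0.0101 0.0123]
jar 225 [ 0.5658 -0.0792  0.0929] [ 0.5654 -0.0792  0.0938] [0.0421 0.0417 0.0106]
dropper 23 [ 0.5582 -0.1343  0.1247] [ 0.5586 -0.1343  0.124 ] [0.0103 0.0116 0.0187]
flask 88 [ 0.5502 -0.1905  0.1168] [ 0.5495 -0.1913  0.1158] [0.0255 0.0255 0.0113]
red [104. 121.] [0.786 0.434 0.002]
red [325. 121.] [ 0.775 -0.191  0.065]
red [331. 156.] [ 0.681 -0.207  0.065]
carrier 500 ((583.6832275390625, 228.41720581054688), (66.33480072021484, 271.6920166015625), 2.8101236820220947)
side
nurser 16 [ 0.5731 -0.0287  0.1213] [ 0.5747 -0.0277  0.123 ] [0.0132 0.0093 0.0136]
jar 174 [ 0.5658 -0.0837  0.0941] [ 0.5668 -0.0828  0.0931] [0.0434 0.0432 0.01  ]
dropper 27 [ 0.5576 -0.1394  0.1234] [ 0.5593 -0.1383  0.1234] [0.0129 0.0124 0.0164]
flask 83 [ 0.55   -0.1949  0.1175] [ 0.5507 -0.1941  0.1169] [0.0266 0.0262 0.0109]
red [350. 206.] [ 0.775 -0.198  0.066]
red [333. 228.] [ 0.679 -0.213  0.067]
carrier 383 ((585.3275756835938, 223.1660919189453), (69.39599609375, 277.5487060546875), 2.418424606323242)
```

Both views agree within about 4 mm, so I'll average them. Bottles: nurser (.574,-.026), jar (.566,-.081), dropper (.558,-.1365), flask (.550,-.193). Carrier centre is (.5845,.226) with yaw about 2.7°. First, hover above the nurser.

```bash
python3 -m pendant '[[1,[0.025,-0.035,0],-5],[1,[0.05,-0.07,0],-10],[1,[0.075,-0.105,0],-15],[1,[0.1,-0.14,0],-20],[1,[0.125,-0.175,0],-25],[1,[0.15,-0.21,0],-30],[1,[0.175,-0.245,0],-35],[1,[0.187,-0.270,0],-38]]'
python3 -m pendant '[[1,[0.027,-0.04,0],-5],[1,[0.054,-0.08,0],-11],[1,[0.08,-0.12,0],-17],[1,[0.107,-0.16,0],-23],[1,[0.134,-0.2,0],-29],[1,[0.16,-0.24,0],-35],[1,[0.187,-0.28,0],-41],[1,[0.2,-0.3,0],-41.6]]'
python3 -m pendant '[[1,[0,0,0],0],[1,[0,0,0],0],[1,[0,0,0],0],[1,[0,0,0],0],[1,[0,0,0],0],[1,[0,0,0],0],[1,[0,0,0],0],[1,[0,0,0],0]]'
python3 - <<'E'
from h import *
s=bot.state();print(s['joints'].round(3),s['eef_rot'])
p,d=grab('side');cv2.imwrite('pics/s1.png',p[:,:,::-1])
E
```

```text
t: 0.9
tcp_pos: [0.375, 0.2716, 0.231]
eef_rot: [0.0, 0.479, 0.878, -0.0]
ft_force: [0.5, -0.2, -0.7]
opening: 0.0856
finger_force: 0.0
t: 1.7
tcp_pos: [0.5752, -0.0297, 0.2305]
eef_rot: [0.0, 0.76, 0.65, -0.0]
ft_force: [0.4, 0.5, 0.3]
opening: 0.0854
finger_force: 0.0
t: 2.5
tcp_pos: [0.5738, -0.026, 0.2314]
eef_rot: [0.0, 0.758, 0.653, 0.0]
ft_force: [-1.0, -0.8, -0.4]
opening: 0.0853
finger_force: 0.0
[-0.156  0.376  0.079  1.274 -0.     1.564] [1.14936992e-04 7.57781992e-01 6.52507803e-01 7.97182059e-05]
```

View pics/s1.png

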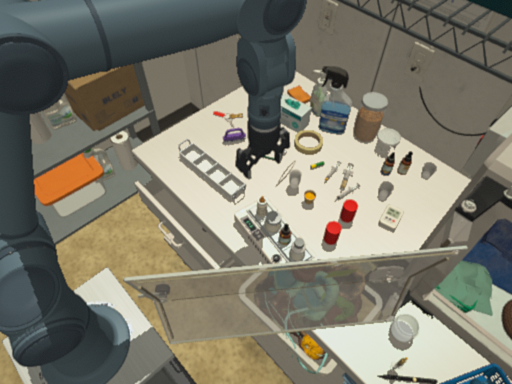

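The arm hangs above the nurser (gripper at (262,155)) with the elbow high and well clear of the door. Descend and grip.

```bash
python3 -m pendant '[[1,[0,0,-0.04],0],[1,[0,0,-0.08],0],[1,[0,0,-0.11],0],[1,[0,0,-0.135],0],[1,[0,0,-0.15],0],[1,[0,0,-0.16],0],[1,[0,0,-0.16],0],[1,[0,0,-0.16],0]]'
python3 -m pendant '[[0,[0,0,0],0],[0,[0,0,0],0],[0,[0,0,0],0],[0,[0,0,0],0],[0,[0,0,0],0],[0,[0,0,0],0],[0,[0,0,0],0],[0,[0,0,0],0]]'
```

```text
t: 3.35
tcp_pos: [0.5743, -0.0262, 0.072]
eef_rot: [0.0, 0.758, 0.652, 0.0]
ft_force: [-0.2, 0.2, -0.0]
opening: 0.0856
finger_force: 0.0
t: 4.15
tcp_pos: [0.5742, -0.0262, 0.0721]
eef_rot: [0.001, 0.758, 0.652, 0.0]
ft_force: [-0.4, 0.2, 5.3]
opening: 0.0279
finger_force: 59.4
```

```bash
python3 -m pendant '[[0,[0,0,0.008],0],[0,[0,0,0.016],0],[0,[0,0,0.026],0],[0,[0,0,0.04],0],[0,[0,0,0.06],0],[0,[0,0,0.075],0],[0,[0,0,0.08],0],[0,[0,0,0.08],0]]'
python3 -m pendant '[[0,[0,0.02,0],0],[0,[0,0.05,0],0],[0,[0,0.08,0],0],[0,[0,0.11,0],0],[0,[0.001,0.14,0],0],[0,[0.002,0.17,0],0],[0,[0.003,0.2,0],0],[0,[0.003,0.22,0],0]]'
python3 -m pendant '[[0,[0,0.025,0],0],[0,[0,0.05,0],0],[0,[0.001,0.075,0],0],[0,[0.002,0.1,0],0],[0,[0.003,0.12,0],0],[0,[0.003,0.128,0],0],[0,[0.003,0.128,0],0],[0,[0.003,0.128,0],0]]'
python3 - <<'E'
from h import *
for n in('side','top'):
    p,d=grab(n);cv2.imwrite(f'pics/{n}2.png',p[:,:,::-1])
E
```

```text
t: 4.95
tcp_pos: [0.5745, -0.0262, 0.1524]
eef_rot: [0.001, 0.758, 0.652, 0.001]
ft_force: [0.1, -0.5, -1.3]
opening: 0.0278
finger_force: 59.4
t: 5.75
tcp_pos: [0.5759, 0.1957, 0.15]
eef_rot: [-0.001, 0.757, 0.653, -0.001]
ft_force: [-0.2, 0.2, -1.0]
opening: 0.0279
finger_force: 59.4
t: 6.55
tcp_pos: [0.5795, 0.321, 0.1507]
eef_rot: [0.0, 0.758, 0.652, -0.001]
ft_force: [0.2, -0.2, -0.7]
opening: 0.028
finger_force: 59.4
```

View pics/side2.png

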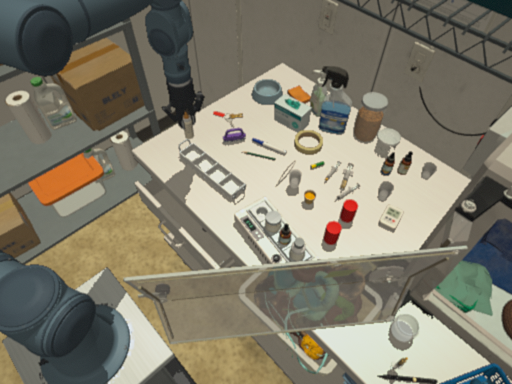

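The nurser hangs upright at (188,128), over the leftmost compartment. Lower it, and release if the forces are quiet.

```bash
python3 -m pendant '[[0,[0,0,-0.03],0],[0,[0,0,-0.06],0],[0,[0,0,-0.08],0],[0,[0,0,-0.09],0],[0,[0,0,-0.097],0],[0,[0,0,-0.1],0],[0,[0,0,-0.102],0],[0,[0,0,-0.102],0]]'
```

```text
t: 7.45
tcp_pos: [0.5804, 0.3221, 0.0501]
eef_rot: [0.0, 0.758, 0.652, 0.001]
ft_force: [-0.4, 0.1, -0.6]
opening: 0.0283
finger_force: 59.4
```

```bash
python3 -m pendant '[[0,[0,0,-0.001],0],[0,[0,0,-0.002],0],[0,[0,0,-0.002],0],[0.5,[0,0,-0.002],0],[0.8,[0,0,-0.002],0],[1,[0,0,-0.002],0],[1,[0,0,-0.002],0],[1,[0,0,-0.002],0]]'
python3 -m pendant '[[1,[0,0,0],0],[1,[0,0,0.01],0],[1,[0,0,0.03],0],[1,[0,0,0.06],0],[1,[0,0,0.09],0],[1,[0,0,0.11],0],[1,[0,-0.02,0.11],0],[1,[0,-0.04,0.11],0]]'
python3 -m pendant '[[1,[-0.002,-0.045,0],0],[1,[-0.004,-0.09,0],0],[1,[-0.006,-0.135,0],0],[1,[-0.008,-0.18,0],0],[1,[-0.01,-0.225,0],0],[1,[-0.012,-0.27,0],0],[1,[-0.013,-0.315,0],0],[1,[-0.014,-0.36,0],0]]'
python3 -m pendant '[[1,[0,-0.003,0],0],[1,[0,-0.003,0],0],[1,[0,-0.003,-0.03],0],[1,[0,-0.003,-0.06],0],[1,[0,-0.003,-0.08],0],[1,[0,-0.003,-0.09],0],[1,[0,-0.003,-0.092],0],[1,[0,-0.003,-0.092],0]]'
python3 - <<'E'
from h import *
for n in('side','top'):
    p,d=grab(n);cv2.imwrite(f'pics/{n}3.png',p[:,:,::-1])
E
```

```text
t: 8.25
tcp_pos: [0.5797, 0.3218, 0.0472]
eef_rot: [0.0, 0.758, 0.652, -0.0]
ft_force: [-0.0, -0.0, -0.1]
opening: 0.0853
finger_force: 0.0
t: 9.05
tcp_pos: [0.5807, 0.2823, 0.1595]
eef_rot: [0.001, 0.757, 0.653, 0.002]
ft_force: [0.7, 0.0, 0.1]
opening: 0.0853
finger_force: 0.0
t: 9.85
tcp_pos: [0.5657, -0.08, 0.1584]
eef_rot: [0.001, 0.758, 0.652, 0.0]
ft_force: [1.3, -0.1, 0.4]
opening: 0.0856
finger_force: 0.0
t: 10.65
tcp_pos: [0.5663, -0.0805, 0.066]
eef_rot: [0.0, 0.757, 0.653, 0.0]
ft_force: [1.0, -0.1, 0.1]
opening: 0.0854
finger_force: 0.0
```

View pics/side3.png

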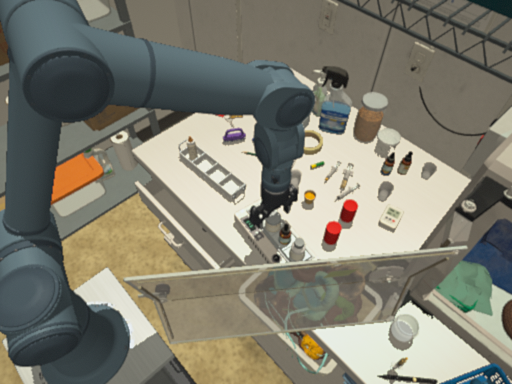

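The nurser stands upright in its compartment at (192,147), and the gripper straddles the jar. Grip the jar and carry it over.

```bash
python3 -m pendant '[[0,[0,0,0],0],[0,[0,0,0],0],[0,[0,0,0],0],[0,[0,0,0],0],[0,[0,0,0],0],[0,[0,0,0],0],[0,[0,0,0],0],[0,[0,0,0],0]]'
python3 -m pendant '[[0,[0,0,0.008],0],[0,[0,0,0.016],0],[0,[0,0,0.026],0],[0,[0,0,0.04],0],[0,[0,0,0.06],0],[0,[0,0,0.075],0],[0,[0,0,0.08],0],[0,[0,0,0.08],0]]'
```

```text
t: 11.55
tcp_pos: [0.5661, -0.0813, 0.0662]
eef_rot: [0.0, 0.758, 0.652, 0.0]
ft_force: [-1.6, 0.9, 5.5]
opening: 0.0425
finger_force: 60.8
t: 12.35
tcp_pos: [0.5665, -0.0813, 0.1465]
eef_rot: [0.001, 0.758, 0.652, 0.001]
ft_force: [-0.1, 0.5, -1.2]
opening: 0.0423
finger_force: 61.2
```

```bash
python3 -m pendant '[[0,[0.001,0.02,0],0],[0,[0.003,0.05,0],0],[0,[0.005,0.08,0],0],[0,[0.006,0.11,0],0],[0,[0.007,0.14,0],0],[0,[0.008,0.17,0],0],[0,[0.009,0.2,0],0],[0,[0.01,0.22,0],0]]'
python3 -m pendant '[[0,[0.001,0.025,0],0],[0,[0.002,0.05,0],0],[0,[0.003,0.075,0],0],[0,[0.005,0.1,0],0],[0,[0.007,0.115,0],0],[0,[0.007,0.119,0],0],[0,[0.007,0.119,-0.01],0],[0,[0.007,0.119,-0.03],0]]'
python3 -m pendant '[[0,[0,0,-0.02],0],[0,[0,0,-0.04],0],[0,[0,0,-0.055],0],[0,[0,0,-0.065],0],[0,[0,0,-0.07],0],[0,[0,0,-0.072],0],[0,[0,0,-0.073],0],[0,[0,0,-0.073],0]]'
```

```text
t: 13.15
tcp_pos: [0.5747, 0.1408, 0.1441]
eef_rot: [-0.001, 0.757, 0.653, -0.001]
ft_force: [0.3, -0.4, -1.3]
opening: 0.0425
finger_force: 61.1
t: 13.95
tcp_pos: [0.5841, 0.2573, 0.116]
eef_rot: [0.001, 0.758, 0.652, 0.001]
ft_force: [0.6, -0.1, -1.3]
opening: 0.0422
finger_force: 61.2
t: 14.75
tcp_pos: [0.5833, 0.258, 0.043]
eef_rot: [0.0, 0.758, 0.652, 0.001]
ft_force: [0.4, -0.0, -1.3]
opening: 0.0422
finger_force: 61.1
```

```bash
python3 -m pendant '[[0,[0,0,-0.001],0],[0,[0,0,-0.001],0],[0,[0,0,-0.001],0],[0.6,[0,0,-0.001],0],[0.8,[0,0,-0.001],0],[1,[0,0,-0.001],0],[1,[0,0,-0.001],0],[1,[0,0,-0.001],0]]'
python3 -m pendant '[[1,[0,0,0],0],[1,[0,0,0.01],0],[1,[0,0,0.03],0],[1,[0,0,0.06],0],[1,[0,0,0.09],0],[1,[0,0,0.12],0],[1,[0,-0.02,0.12],0],[1,[0,-0.04,0.12],0]]'
python3 -m pendant '[[1,[-0.003,-0.045,0],0],[1,[-0.006,-0.09,0],0],[1,[-0.01,-0.135,0],0],[1,[-0.013,-0.18,0],0],[1,[-0.016,-0.225,0],0],[1,[-0.02,-0.27,0],0],[1,[-0.023,-0.315,0],0],[1,[-0.025,-0.355,0],0]]'
python3 -m pendant '[[1,[0,0,0],0],[1,[0,0,0],0],[1,[0,0,-0.03],0],[1,[0,0,-0.06],0],[1,[0,0,-0.08],0],[1,[0,0,-0.09],0],[1,[0,0,-0.093],0],[1,[0,0,-0.093],0]]'
python3 - <<'E'
from h import *
p,d=grab('side');cv2.imwrite(f'pics/side4.png',p[:,:,::-1])
E
```

```text
t: 15.55
tcp_pos: [0.5827, 0.2579, 0.0412]
eef_rot: [-0.0, 0.758, 0.652, -0.0]
ft_force: [-0.1, 0.5, 0.4]
opening: 0.0852
finger_force: 0.0
t: 16.35
tcp_pos: [0.5841, 0.2182, 0.164]
eef_rot: [0.001, 0.757, 0.653, 0.002]
ft_force: [0.0, -0.5, -0.6]
opening: 0.0849
finger_force: 0.0
t: 17.15
tcp_pos: [0.5575, -0.1394, 0.1624]
eef_rot: [0.001, 0.758, 0.652, 0.0]
ft_force: [0.7, 0.3, 0.9]
opening: 0.0854
finger_force: 0.0
t: 17.95
tcp_pos: [0.5582, -0.1365, 0.0688]
eef_rot: [0.0, 0.758, 0.653, 0.0]
ft_force: [0.9, 1.3, 0.2]
opening: 0.0851
finger_force: 0.0
```

View pics/side4.png

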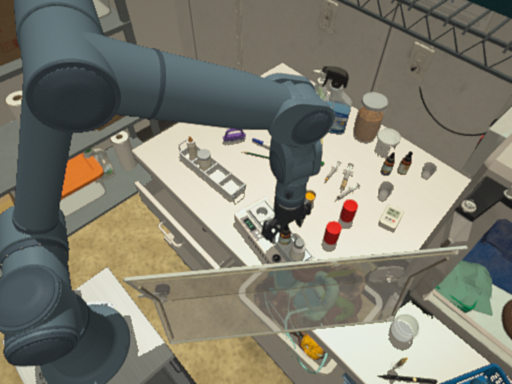

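The nurser and jar stand in compartments 1 and 2, at (191,146) and (204,158). The gripper is on the dropper at (285,238), and the arm is clear of the door.

```bash
python3 -m pendant '[[0,[0,0,0],0],[0,[0,0,0],0],[0,[0,0,0],0],[0,[0,0,0],0],[0,[0,0,0],0],[0,[0,0,0],0],[0,[0,0,0],0],[0,[0,0,0],0]]'
python3 -m pendant '[[0,[0,0,0.008],0],[0,[0,0,0.016],0],[0,[0,0,0.026],0],[0,[0,0,0.04],0],[0,[0,0,0.06],0],[0,[0,0,0.075],0],[0,[0,0,0.08],0],[0,[0,0,0.08],0]]'
```

```text
t: 18.8
tcp_pos: [0.558, -0.1373, 0.0691]
eef_rot: [0.0, 0.758, 0.652, 0.0]
ft_force: [-2.5, -0.2, 5.3]
opening: 0.03
finger_force: 59.2
t: 19.6
tcp_pos: [0.5586, -0.1374, 0.1495]
eef_rot: [0.001, 0.758, 0.652, 0.001]
ft_force: [0.5, 0.4, -1.1]
opening: 0.0302
finger_force: 59.4
```

```bash
python3 -m pendant '[[0,[0.001,0.02,0],0],[0,[0.004,0.05,0],0],[0,[0.007,0.08,0],0],[0,[0.009,0.11,0],0],[0,[0.012,0.14,0],0],[0,[0.014,0.17,0],0],[0,[0.017,0.2,0],0],[0,[0.018,0.22,0],0]]'
python3 -m pendant '[[0,[0.002,0.025,0],0],[0,[0.004,0.05,0],0],[0,[0.006,0.075,0],0],[0,[0.009,0.1,0],0],[0,[0.01,0.108,0],0],[0,[0.01,0.111,0],0],[0,[0.01,0.111,-0.01],0],[0,[0.01,0.111,-0.03],0]]'
python3 -m pendant '[[0,[0,0,-0.02],0],[0,[0,0,-0.04],0],[0,[0,0,-0.055],0],[0,[0,0,-0.065],0],[0,[0,0,-0.07],0],[0,[0,0,-0.072],0],[0,[0,0,-0.073],0],[0,[0,0,-0.073],0]]'
python3 - <<'E'
from h import *
p,d=grab('side');cv2.imwrite(f'pics/side5.png',cv2.resize(p[100:220,130:290],None,fx=4,fy=4)[:,:,::-1])
E
```

```text
t: 20.4
tcp_pos: [0.5751, 0.0848, 0.1472]
eef_rot: [-0.001, 0.757, 0.653, -0.0]
ft_force: [0.9, 0.5, -0.3]
opening: 0.03
finger_force: 59.4
t: 21.2
tcp_pos: [0.587, 0.1931, 0.1189]
eef_rot: [0.001, 0.758, 0.652, 0.001]
ft_force: [0.2, 0.2, -1.0]
opening: 0.0301
finger_force: 59.4
t: 22.0
tcp_pos: [0.5864, 0.1939, 0.046]
eef_rot: [0.0, 0.758, 0.652, 0.001]
ft_force: [-0.1, -0.3, -1.0]
opening: 0.0299
finger_force: 59.4
```

View pics/side5.png

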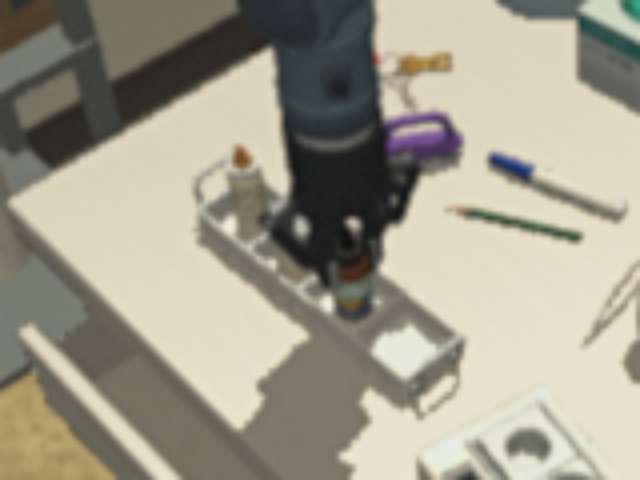

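The dropper stands upright within the third compartment, at crop (352,290). Release it and go to the flask.

```bash
python3 -m pendant '[[0,[0,0,-0.001],0],[0,[0,0,-0.001],0],[0,[0,0,-0.001],0],[0.6,[0,0,-0.001],0],[0.8,[0,0,-0.001],0],[1,[0,0,-0.001],0],[1,[0,0,-0.001],0],[1,[0,0,-0.001],0]]'
python3 -m pendant '[[1,[0,0,0],0],[1,[0,0,0.01],0],[1,[0,0,0.03],0],[1,[0,0,0.06],0],[1,[0,0,0.09],0],[1,[0,0,0.12],0],[1,[0,-0.02,0.12],0],[1,[0,-0.04,0.12],0]]'
python3 -m pendant '[[1,[-0.004,-0.045,0],0],[1,[-0.009,-0.09,0],0],[1,[-0.014,-0.135,0],0],[1,[-0.019,-0.18,0],0],[1,[-0.023,-0.225,0],0],[1,[-0.028,-0.27,0],0],[1,[-0.033,-0.315,0],0],[1,[-0.036,-0.347,0],0]]'
python3 -m pendant '[[1,[0,0,0],0],[1,[0,0,0],0],[1,[0,0,-0.03],0],[1,[0,0,-0.06],0],[1,[0,0,-0.08],0],[1,[0,0,-0.09],0],[1,[0,0,-0.097],0],[1,[0,0,-0.097],0]]'
python3 -m pendant '[[0,[0,0,0],0],[0,[0,0,0],0],[0,[0,0,0],0],[0,[0,0,0],0],[0,[0,0,0],0],[0,[0,0,0],0],[0,[0,0,0],0],[0,[0,0,0],0]]'
python3 -m pendant '[[0,[0,0,0.008],0],[0,[0,0,0.016],0],[0,[0,0,0.026],0],[0,[0,0,0.04],0],[0,[0,0,0.06],0],[0,[0,0,0.075],0],[0,[0,0,0.08],0],[0,[0,0,0.08],0]]'
```

```text
t: 22.85
tcp_pos: [0.5857, 0.1938, 0.0442]
eef_rot: [-0.0, 0.758, 0.652, -0.0]
ft_force: [-0.0, -0.2, -0.1]
opening: 0.0852
finger_force: 0.0
t: 23.65
tcp_pos: [0.587, 0.154, 0.1669]
eef_rot: [0.001, 0.757, 0.653, 0.002]
ft_force: [0.1, -0.5, -0.5]
opening: 0.0852
finger_force: 0.0
t: 24.45
tcp_pos: [0.5493, -0.1961, 0.1653]
eef_rot: [0.001, 0.759, 0.652, 0.0]
ft_force: [1.2, -0.3, -0.4]
opening: 0.0856
finger_force: 0.0
t: 25.25
tcp_pos: [0.5498, -0.1924, 0.0672]
eef_rot: [-0.0, 0.758, 0.653, -0.0]
ft_force: [0.2, 0.0, 0.1]
opening: 0.0857
finger_force: 0.0
t: 26.05
tcp_pos: [0.5504, -0.1935, 0.0686]
eef_rot: [0.001, 0.758, 0.652, 0.0]
ft_force: [-1.0, 0.6, 6.7]
opening: 0.0381
finger_force: 60.1
t: 26.85
tcp_pos: [0.5506, -0.1935, 0.1485]
eef_rot: [0.001, 0.758, 0.652, 0.001]
ft_force: [0.2, -0.1, -0.6]
opening: 0.0379
finger_force: 60.2
```

```bash
python3 -m pendant '[[0,[0.002,0.02,0],0],[0,[0.006,0.05,0],0],[0,[0.01,0.08,0],0],[0,[0.014,0.11,0],0],[0,[0.017,0.14,0],0],[0,[0.02,0.17,0],0],[0,[0.024,0.2,0],0],[0,[0.027,0.22,0],0]]'
python3 -m pendant '[[0,[0.003,0.025,0],0],[0,[0.006,0.05,0],0],[0,[0.009,0.075,0],0],[0,[0.011,0.095,0],0],[0,[0.012,0.102,0],0],[0,[0.012,0.103,0],0],[0,[0.012,0.103,-0.01],0],[0,[0.012,0.103,-0.03],0]]'
python3 -m pendant '[[0,[0,0,-0.02],0],[0,[0,0,-0.04],0],[0,[0,0,-0.055],0],[0,[0,0,-0.065],0],[0,[0,0,-0.07],0],[0,[0,0,-0.072],0],[0,[0,0,-0.074],0],[0,[0,0,-0.074],0]]'
python3 -m pendant '[[0,[0,0,0],0],[0,[0,0,0],0],[0,[0,0,0],0],[0.6,[0,0,0],0],[0.8,[0,0,0],0],[1,[0,0,0],0],[1,[0,0,0],0],[1,[0,0,0],0]]'
python3 -m pendant '[[1,[0,0,0],0],[1,[0,0,0.01],0],[1,[0,0,0.03],0],[1,[0,0,0.06],0],[1,[0,0,0.09],0],[1,[0,0,0.12],0],[1,[0,-0.02,0.12],0],[1,[0,-0.04,0.12],0]]'
python3 -m pendant '[[1,[-0.004,-0.045,0],0],[1,[-0.009,-0.09,0],0],[1,[-0.014,-0.12,0],0],[1,[-0.019,-0.12,0.02],0],[1,[-0.023,-0.12,0.02],0],[1,[-0.023,-0.12,0.02],0],[1,[-0.023,-0.12,0.02],0],[1,[-0.023,-0.12,0.02],0]]'
python3 - <<'E'
from h import *
c0=np.array([.5845,.226])
for n in('side','top'):
    p,d=grab(n);W=cloud(n,d)
    x=p[100:220,130:290] if n=='side' else p[150:230,100:260]
    cv2.imwrite(f'pics/{n}6.png',cv2.resize(x,None,fx=4,fy=4)[:,:,::-1])
    for b,y,lo,hi in(('nurser',.322,.09,.11),('jar',.258,.062,.078),('dropper',.194,.088,.11),('flask',.13,.085,.1)):
        m=(abs(W[...,1]-y)<.03)&(abs(W[...,0]-.5845)<.04)&(W[...,2]>lo)&(W[...,2]<hi);q=W[m]
        print(n,b,m.sum(),((q.max(0)+q.min(0))/2).round(4) if len(q) else '',q[:,2].max().round(3) if len(q) else '')
E
```

```text
t: 27.65
tcp_pos: [0.5759, 0.0289, 0.1462]
eef_rot: [-0.001, 0.757, 0.653, -0.001]
ft_force: [0.3, 0.0, -1.1]
opening: 0.0381
finger_force: 60.3
t: 28.45
tcp_pos: [0.5901, 0.1289, 0.1179]
eef_rot: [0.001, 0.758, 0.652, 0.001]
ft_force: [0.5, 0.3, -0.8]
opening: 0.0379
finger_force: 60.3
t: 29.25
tcp_pos: [0.5893, 0.1297, 0.0446]
eef_rot: [0.001, 0.758, 0.652, 0.001]
ft_force: [-1.2, -0.4, 2.0]
opening: 0.0382
finger_force: 60.5
t: 30.05
tcp_pos: [0.5888, 0.1299, 0.0432]
eef_rot: [-0.0, 0.758, 0.652, 0.0]
ft_force: [0.5, 0.2, -0.0]
opening: 0.0855
finger_force: 0.0
t: 30.85
tcp_pos: [0.5901, 0.0899, 0.1659]
eef_rot: [0.001, 0.757, 0.653, 0.002]
ft_force: [-0.2, -0.6, -0.0]
opening: 0.0852
finger_force: 0.0
t: 31.65
tcp_pos: [0.5655, -0.0293, 0.1827]
eef_rot: [-0.0, 0.757, 0.653, -0.0]
ft_force: [-0.0, -0.6, -0.2]
opening: 0.0854
finger_force: 0.0
side nurser 19 [0.5815 0.3197 0.0973] 0.104
side jar 129 [0.5839 0.2549 0.0685] 0.075
side dropper 22 [0.5876 0.1922 0.0981] 0.108
side flask 62 [0.5901 0.1284 0.0922] 0.099
top nurser 20 [0.5794 0.3248 0.0973] 0.104
top jar 215 [0.5837 0.2604 0.069 ] 0.073
top dropper 23 [0.5857 0.196  0.099 ] 0.107
top flask 86 [0.5893 0.1322 0.0919] 0.097
```

View pics/side6.png

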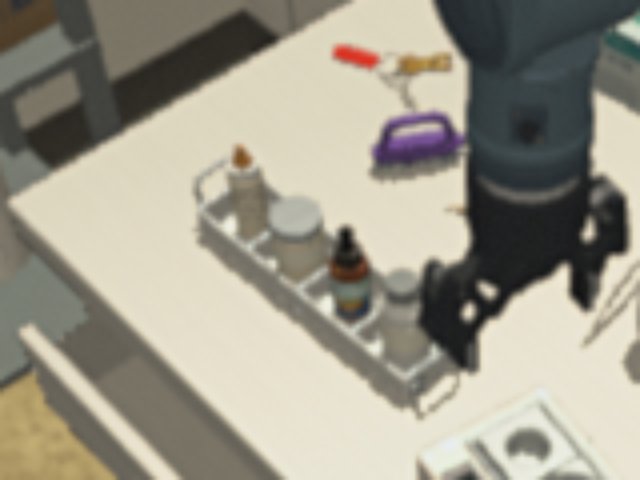

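View pics/top6.png

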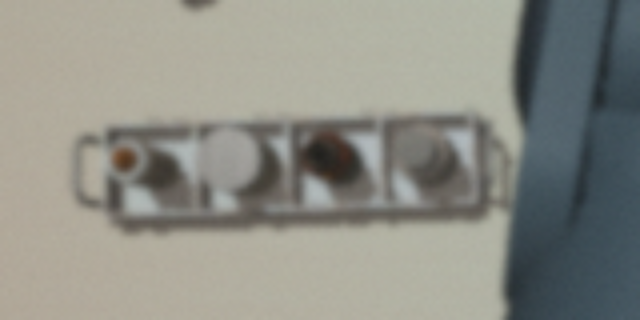

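Both views show all four bottles upright in order (nurser, jar, dropper, flask), within a few mm of their compartment centres and at the right heights. The robot touches nothing, so I'll hand the job in.

```bash
python3 -c "
from cell import bot
print(bot.finish_job())"
```

```text
the job is handed in; nothing more can be done
None
```

All four bottles stand upright in the carrier in the warmer's left-to-right order (nurser, jar, dropper, flask), checked in both camera views, and the job was handed in at about 32 s; no verdict was returned.

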